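# Swing the magnifier aside and tip the hazelnuts into the dish

## Robot

A 6-joint arm with a two-finger parallel gripper is mounted at the origin on the work surface. World frame = base frame: x ahead of the robot, y to its left, z up, the work surface at z = 0. Lengths are in mm, angles in rad, forces in N, time in s.
With the tool pointing down it reaches from about 400 to 925 mm from the base axis. Payload 12.5 kg.
Tool frame: the origin (TCP) lies midway between the tips of the shut fingers; the grasp point (between the pads) lies 19 mm behind it; z points along the fingers, y is the line along which they close (so a half turn about z gives the same grasp; the last joint's range is limited). The gripper opens to 95 mm and grips with 3 to 60 N. Pads are 20 mm wide; open, the fingers measure 119 mm over their backs; the gripper's body (75 mm by 180 mm) begins 59 mm behind the grasp point.
Start: joints at [1.066, 0.491, 1.559, -0, 1.092, -0.106], TCP at [242.681, 575.98, 214.661] pointing down, gripper open.
Joint ranges: [-3.1, 3.1], [-0.84, 2.19], [0.05, 2.79], [-1.13, 4.28], [0.06, 2.93], [-2.69, 2.69]. Speed limits (rad/s): [2.22, 2.22, 2.79, 3.14, 3.14, 3.14].

## Interface

Orientations are given as [roll, pitch, yaw] about the fixed x, y, z axes, in that order (R = Rz(yaw) Ry(pitch) Rx(roll)).
In Python, from cell import state, read_camera, camera_info, env gives the robot as it stands.
- The arm moves only by the tool move_arm, never from a script. Its argument "commands" is a list of rows, each a list of 3 entries, a list of its own where there are three numbers: the shift along the world's x, y, z in cm, then the turn, a rotation vector about the world's x, y, z in degrees, then the opening, from 0 (shut) to 1 (fully open). A call has 1 to 10 rows; each row shifts and turns the commanded pose from where the row before left it; what a row does not reach is not made up. A row lasts 1/10 s, in which the tool goes at most 50 mm and 8.59 degrees, less where a joint would pass 70% of its speed; a pose out of reach is approached as far as the arm can. A call with a gripper value outside its range is refused whole. The fingers move at their own pace and stop on an object; the grip force is fixed at half the most. Time passes only in rows, so rows that do not move let the fingers close. It gives the time, the measured TCP pose, the force, the opening and the grip force at its end, in the units of the state.
- state(): the state, without advancing time (a new reading comes with each control period).
- read_camera(name): name is "scene" or "top" or "wrist"; returns the picture (480x640x3 uint8, blue, green, red); there is no depth.
- camera_info(name): a dict with "K" (3x3 intrinsics, pixels), "cam_to_world" (4x4, takes a point from camera to world coordinates). Camera axes: x right, y down, z forward; pixel columns grow to the right and rows downward; lengths in mm; the calibration is good to about 2 mm. A picture is of the moment at which its call begins: read the wrist's pose just before it. camera_info takes no time and is no camera call; for the wrist camera it gives the pose at the moment of the call.
- env.job_done(): hands the job in; it is judged then, once.
The state is a dict: "t": time; "joints": joint angles; "qvel": joint speeds; "tau": joint torques, N m; "eef_pos": TCP position; "tcp_rot": TCP orientation; "ft_force": force on the tool from outside, world axes, zero at the start; "moment": the same for the moment, N m; "opening": opening from 0.0 (shut) to 1.0 (fully open); "grip_force": force on a finger pad.
Only numpy, scipy, OpenCV 4.12 (cv2) and the standard library are available. Lean on these libraries where they do the work, as an engineer would, in place of code of your own. Each camera call takes 0.05 s, during which the arm holds its last target. There are 200 camera calls.

## Task

Swing the bench magnifier's arm aside until the lens no longer overhangs the round white dish. Then tip all three hazelnuts out of the plastic cup into the dish and stand the empty cup upright on its round mat again, the whole base on the mat. Leave the magnifier swung clear, and do not knock over or shift the dish or the other things on the table.

Things in the scene. Friction and masses are not known exactly. Their poses are not given: they have to be found in the camera images.
- swing (a joint): hinge of the magnifier's arm about the vertical post. 0 = the arm points along the stand's -y axis (lens about over the dish); grows as the arm swings clockwise seen from above (away from the dish, towards the robot's side of the post); stops at -0.35 and 1.9. Stiff hinge (about 0.12 N m): stays where it is left.
- stand: bench magnifier's stand, fixed: white round foot 120 mm across and 22 mm thick, steel post 22 mm across with a black hub up to 193 mm above the table. Origin: underside of the foot, on the post's (hinge's) axis.
- lens (a point): centre of the magnifier's round lens, black rim 110 mm across and 16 mm thick, 170 mm above the table, at the end of the arm, 240 mm from the hinge axis. The arm is a white bar 18 mm wide and 14 mm high, its top 177 mm above the table.
- knob (a point): centre of the top face of the black upright round knob by which the arm is swung: 20 mm across, stands 45 mm above the arm (top 222 mm above the table), on the arm's centre line 165 mm from the hinge axis and 75 mm inside the lens centre.
- dish: round white open sorting dish, loose, 0.5 kg: 170 mm across the rim, 160 mm at the foot, 32 mm high, wall and floor 4 mm thick. Origin: centre of the underside.
- mat: thin round black rubber mat, fixed: 120 mm across, 3 mm thick; the cup stands at its centre. Origin: centre of the underside.
- cup: white tapered plastic cup that holds the three hazelnuts, standing on the mat, 60 g: 100 mm high, outside 60 mm across at the foot and 69 mm at the rim (65 mm at 60 mm up), wall 3 mm, floor 4 mm. Origin: centre of the underside; z axis towards the mouth.
- spare: bystander: an empty cup just like it, standing on the bare table. Origin: centre of the underside.
- petri: bystander: stack of three flat round dishes, 92 mm across, 45 mm high. Origin: centre of the underside.
- lunchbox: bystander: clear plastic box with white lid, 128 x 178 x 62 mm. Origin: centre of the underside.
- notebook: bystander: notebook lying flat, 150 x 210 x 13 mm. Origin: centre of the underside.
- nut1: a brown hazelnut, nearly round, 24 mm across and 23 mm high, 12 g, loose on the floor of the cup. Origin: its middle
- nut2: a brown hazelnut, nearly round, 24 mm across and 23 mm high, 12 g, loose on the floor of the cup. Origin: its middle
- nut3: a brown hazelnut, nearly round, 24 mm across and 23 mm high, 12 g, loose on the floor of the cup. Origin: its middle

How it is judged (in metres and radians):
On the way, in this order (a step that is already met when the one before it is completed fails the run):
1. the lens is swung clear of the dish (horizontal distance between lens and dish above 0.14 m), for 0.2 s.
2. all three hazelnuts lie in the dish (horizontal distance between each of nut1, nut2, nut3 and dish below 0.08 m and z of each of nut1, nut2, nut3 in the frame of dish below 0.045 m), for 0.2 s.
At the end, for the whole second after the job is handed in: Lens swung clear and still: its centre over 140 mm from the dish's seen from above. All three hazelnuts rest in the dish (within 80 mm of its axis, under 45 mm high). The cup stands still and upright (within 0.1 rad) on the mat, centre within 34 mm of the mat's (all of step 2 and horizontal distance between lens and dish above 0.14 m and velocity of joint swing between -0.05 and 0.05 rad/s and linear speed of each of nut1, nut2, nut3, cup below 0.03 m/s and angle between cup's own z axis and vertical below 0.1 rad and horizontal distance between cup and mat below 0.034 m and z of cup in the frame of mat below 0.01 m); the robot touches nothing.
It fails at once if the dish is shoved more than 50 mm (distance of dish from where it was at the start of the episode above 0.05 m).
It fails at once if a bystander is shifted more than 40 mm or knocked over (distance of any of spare, petri, lunchbox, notebook from where it was at the start of the episode above 0.04 m or angle between any of spare, petri's own z axis and vertical above 0.5 rad).
It also fails if it takes over 72 s, if anything falls off the work surface, if the arm or the gripper's body presses on something with over 40 N, if the wrist force passes 120 N, or if a joint passes its speed limit or range.

## Working session

There is one attempt and no reset: what is moved stays moved. The work goes in short steps, Python scripts to look and compute and a tool call to move; the robot and the scene stay as the last step left them, time stands still between calls to the robot, and variables do not carry over. Pictures are saved under pics/ and viewed, at most 10 in all, crops included, and the job is handed in when it is done.

Besides the shell and the picture viewer there is one more tool, called after ">>>" in YAML: its name, and indented under it one key for each argument. move_arm: Moves the arm, as the interface text tells. Its arguments: {"type":"object","properties":{"commands":{"type":"array"}},"required":["commands"]}

```bash
mkdir -p pics; python3 - <<'E'
from cell import *
import cv2
for n in("top","scene"):
    cv2.imwrite(f"pics/{n}0.png",read_camera(n)); c=camera_info(n); print(n,c["K"],c["cam_to_world"])
print(state())
E
```

```text
top [[596.35701867   0.         316.30353168]
 [  0.         596.35701867 239.78462181]
 [  0.           0.           1.        ]] [[-1.63949752e-02 -9.83928580e-01  1.77808195e-01  2.90222546e+02]
 [-9.99785107e-01  1.83887071e-02  9.57055122e-03 -3.50097808e+01]
 [-1.26864017e-02 -1.77613076e-01 -9.84018623e-01  1.42979145e+03]
 [ 0.00000000e+00  0.00000000e+00  0.00000000e+00  1.00000000e+00]]
scene [[439.07564324   0.         319.90210415]
 [  0.         439.07564324 234.9102616 ]
 [  0.           0.           1.        ]] [[ 6.39127477e-01  4.78337883e-01 -6.02253217e-01  1.18742293e+03]
 [ 7.69087112e-01 -4.02169496e-01  4.96754176e-01 -5.58332889e+02]
 [-4.59153166e-03 -7.80674430e-01 -6.24921076e-01  8.42350993e+02]
 [ 0.00000000e+00  0.00000000e+00  0.00000000e+00  1.00000000e+00]]
{'t': 0.1, 'joints': array([ 1.06639007e+00,  4.91482909e-01,  1.55939354e+00,  2.72736041e-05,
        1.09169122e+00, -1.05595124e-01]), 'qvel': array([ 1.71453058e-03, -1.53219361e-03, -8.36303191e-04, -1.74689898e-03,
        7.83069601e-05,  5.73235466e-04]), 'tau': array([ 2.00288196e-03, -6.13618755e+01, -2.58605754e+01,  6.94419653e-02,
        4.69398103e-02, -2.42969531e-05]), 'eef_pos': array([242.56780517, 575.77579785, 214.12861914]), 'tcp_rot': array([-3.14062561e+00, -1.26822241e-04,  2.74276888e+00]), 'ft_force': array([-0.33630739,  0.30249109, -0.584415  ]), 'moment': array([-0.0274296 , -0.01091145,  0.02886994]), 'grip_force': 0.0, 'opening': 0.9980337962432566}
```

View pics/top0.png

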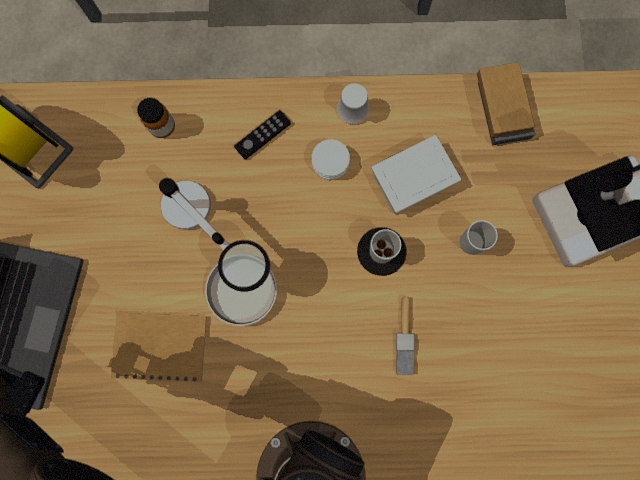

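View pics/scene0.png

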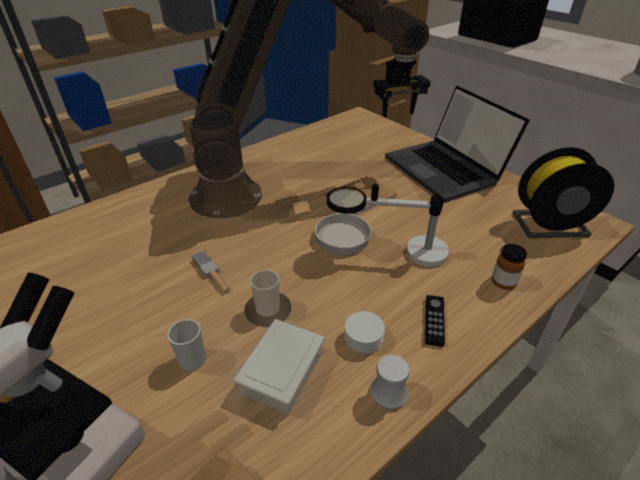

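The top view shows the stand foot at (186,205), knob top (218,238), lens (244,265), dish (241,291), mat (382,251), and cup rim (385,246). The spare cup is at (481,237). The scene view agrees, and the magnifier arm lies at the dish.

```bash
cat > h.py <<'E'
from cell import *
import numpy as np
def pt(n,u,v,z):
    c=camera_info(n);T=np.array(c["cam_to_world"]);d=T[:3,:3]@np.linalg.solve(c["K"],[u,v,1]);o=T[:3,3]
    return (o+d*(z-o[2])/d[2]).round(1)
def px(n,p):
    c=camera_info(n);T=np.array(c["cam_to_world"]);q=T[:3,:3].T@(np.array(p)-T[:3,3]);q=np.array(c["K"])@q
    return (q[:2]/q[2]).round(1)
E
python3 - <<'E'
from h import *
import cv2
for n,c,u,v,z in [("foot","top",186,204.5,22),("hub","top",168,186,193),("knob","top",218,238.5,222),("lens","top",244,266,178),("dish rim","top",241,290,32),("mat","top",382,251,3),("cup rim","top",385.5,246,103),("spare rim","top",482,235.5,100),("petri","top",331,159,45),("box","top",416,174,62),("notebook","top",160,346,13),("hammer","top",405,350,20),("mat s","scene",268,307,3),("cup rim s","scene",265,281,103),("knob s","scene",376,187,222),("lens s","scene",347,200,178),("dish s","scene",343,233,32),("hub s","scene",436,200,193)]:
    print(n,pt(c,u,v,z))
im=cv2.imread("pics/top0.png");cv2.imwrite("pics/c1.png",cv2.resize(im[150:350,140:500],None,fx=2.2,fy=2.2,interpolation=cv2.INTER_CUBIC))
E
```

```text
foot [637.7 294.1  22. ]
hub [637.1 293.8 193. ]
knob [514.9 179.5 222. ]
lens [462.8 131.3 178. ]
dish rim [426.2 157.5  32. ]
mat [ 517.5 -179.6    3. ]
cup rim [ 512.8 -177.8  103. ]
spare rim [ 533.4 -396.8  100. ]
petri [738.3 -60.3  45. ]
box [ 691.6 -260.9   62. ]
notebook [299.8 349.7  13. ]
hammer [ 281.3 -222.8   20. ]
mat s [ 519.  -179.3    3. ]
cup rim s [ 525.9 -183.2  103. ]
knob s [529.8 175.2 222. ]
lens s [478.6 121.4 178. ]
dish s [443.6 144.1  32. ]
hub s [644.9 284.4 193. ]
```

View pics/c1.png

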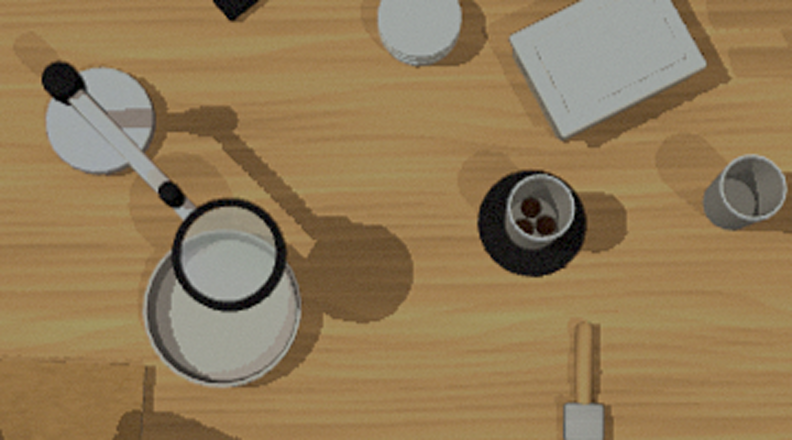

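The crop confirms the dish centre at (241,290), mat (382,251), cup rim (385,246), and three nuts inside. Hinge, knob and lens spacings come out at 167 and 238 mm, which fits the given sizes. Moving above the knob.

>>> move_arm:
  commands:
    - [[2.74,-3.95,0.5],[0,0,6.6],0.45]
    - [[2.74,-3.95,0.5],[0,0,6.6],0.45]
    - [[2.74,-3.95,0.5],[0,0,6.6],0.45]
    - [[2.74,-3.95,0.5],[0,0,6.6],0.45]
    - [[2.74,-3.95,0.5],[0,0,6.6],0.45]
    - [[2.74,-3.95,0.5],[0,0,6.6],0.45]
    - [[2.74,-3.95,0.5],[0,0,6.6],0.45]
    - [[2.74,-3.95,0.5],[0,0,6.6],0.45]
    - [[2.74,-3.95,0.5],[0,0,6.6],0.45]
    - [[2.74,-3.95,0.5],[0,0,6.6],0.45]

```text
t: 1.1
eef_pos: [517.4, 179.1, 264.8]
tcp_rot: [3.141, -0.0, -2.384]
ft_force: [0.4, -0.1, 0.2]
opening: 0.45
grip_force: 0.0
```

>>> move_arm:
  commands:
    - [[0,0,0],[0,0,0],0.45]
    - [[0,0,0],[0,0,0],0.45]
    - [[0,0,0],[0,0,0],0.45]

```text
t: 1.4
eef_pos: [516.0, 181.6, 264.4]
tcp_rot: [3.141, -0.001, -2.389]
ft_force: [0.0, 0.2, 0.3]
opening: 0.452
grip_force: 0.0
```

```bash
python3 - <<'E'
from h import *
import cv2
s=state();print(s["t"],s["eef_pos"],s["tcp_rot"],s["joints"])
a=read_camera("wrist").copy();print(px("wrist",[516.8,181.4,222]),px("wrist",[462,130,178]))
b=read_camera("scene").copy()
for p in ([516.8,181.4,222],[462,130,178],[427,157,32],[517,-179,103],[517,-179,3]):
    u=px("scene",p);print(u);cv2.drawMarker(b,tuple(int(round(x)) for x in u),(0,0,255),0,8)
u=px("wrist",[516.8,181.4,222]);cv2.drawMarker(a,tuple(int(round(x)) for x in u),(0,0,255),0,12)
cv2.imwrite("pics/ws1.png",np.vstack([cv2.resize(a,(400,300)),b[130:330,180:580]]))
E
```

```text
1.4 [516.02871516 181.60566677 264.3547407 ] [ 3.14090096e+00 -5.71867471e-04 -2.38921050e+00] [ 2.17483574e-01  3.30885830e-01  1.68385429e+00  3.36015472e-04
  1.12769714e+00 -2.10583890e+00]
[318.8 262. ] [318.9 136.6]
[374.1 184.2]
[345.2 196.2]
[342.5 228.7]
[264.4 278.2]
[267.7 306.5]
```

View pics/ws1.png

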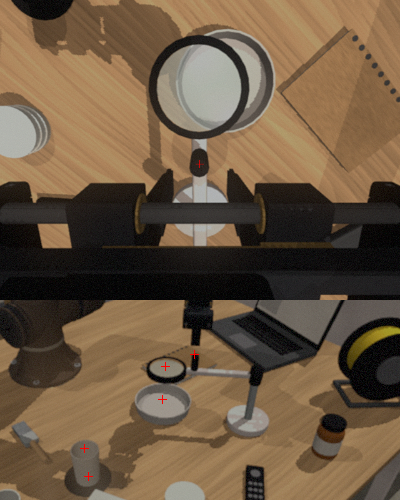

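The wrist view shows the knob at the predicted point (200,162 in the half-size crop), centred between the fingers. The projected lens, dish and cup marks fall on the objects in the scene view too. Next is the descent, then the swing arc.

>>> move_arm:
  commands:
    - [[0,0,-2],[0,0,0],0.45]
    - [[0,0,-2],[0,0,0],0.45]
    - [[0,0,-2],[0,0,0],0.45]
    - [[0,0,-1.4],[0,0,0],0.45]
    - [[0,0,0],[0,0,0],0.45]

```text
t: 2.0
eef_pos: [515.4, 181.8, 189.1]
tcp_rot: [3.14, -0.003, -2.387]
ft_force: [-0.2, -0.3, 0.4]
opening: 0.45
grip_force: 0.0
```

```bash
python3 - <<'E'
import numpy as np
a=np.radians(223-6.5*np.arange(11));print(np.diff(16.5*np.c_[np.cos(a),np.sin(a)],axis=0).round(2).tolist())
E
```

```text
[[-1.2, 1.44], [-1.03, 1.56], [-0.84, 1.67], [-0.65, 1.76], [-0.44, 1.82], [-0.24, 1.86], [-0.02, 1.87], [0.19, 1.86], [0.4, 1.83], [0.6, 1.77]]
```

>>> move_arm:
  commands:
    - [[-1.2,1.44,0],[0,0,-6.5],0.45]
    - [[-1.03,1.56,0],[0,0,-6.5],0.45]
    - [[-0.84,1.67,0],[0,0,-6.5],0.45]
    - [[-0.65,1.76,0],[0,0,-6.5],0.45]
    - [[-0.44,1.82,0],[0,0,-6.5],0.45]
    - [[-0.24,1.86,0],[0,0,-6.5],0.45]
    - [[-0.02,1.87,0],[0,0,-6.5],0.45]
    - [[0.19,1.86,0],[0,0,-6.5],0.45]
    - [[0.4,1.83,0],[0,0,-6.5],0.45]
    - [[0.6,1.77,0],[0,0,-6.5],0.45]

```text
t: 3.0
eef_pos: [483.7, 356.8, 191.7]
tcp_rot: [3.141, 0.0, 2.757]
ft_force: [0.2, -0.4, 0.7]
opening: 0.448
grip_force: 0.5
```

>>> move_arm:
  commands:
    - [[0,0,0],[0,0,0],0.45]
    - [[0,0,0],[0,0,0],0.5]
    - [[0,0,2],[0,0,0],0.5]
    - [[0,0,3],[0,0,0],0.5]
    - [[0,0,3],[0,0,0],0.5]

```text
t: 3.5
eef_pos: [483.9, 354.5, 271.8]
tcp_rot: [-3.141, -0.0, 2.763]
ft_force: [0.0, 0.7, 0.1]
opening: 0.498
grip_force: 0.0
```

```bash
python3 - <<'E'
from h import *
import cv2
s=state();print(s["t"],s["eef_pos"],s["tcp_rot"],s["joints"])
cv2.imwrite("pics/top2.png",read_camera("top"))
E
```

```text
3.5 [483.87642472 354.52986568 271.8127528 ] [-3.14096616e+00 -4.20680525e-04  2.76279916e+00] [ 5.22273413e-01  4.04186732e-01  1.54678655e+00 -6.36253221e-05
  1.19137168e+00 -6.69705959e-01]
```

View pics/top2.png

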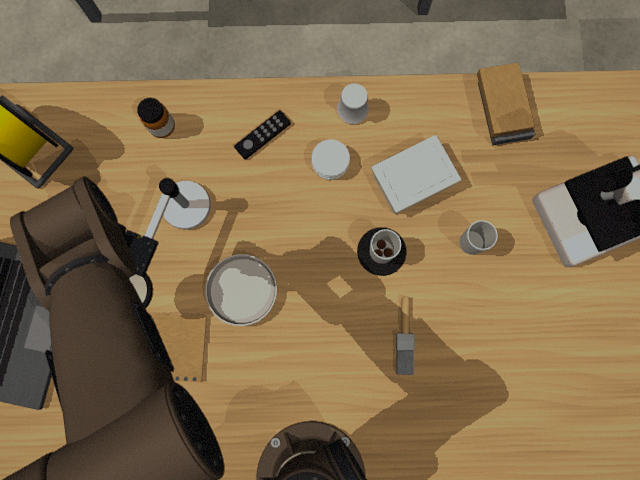

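Lens is clear of the dish, at about (140,290). The dish has not moved, with its rim centre still at (241,290). I'll travel to the cup's near side, turning the yaw to 50°, then tilt the tool for a side grasp.

>>> move_arm:
  commands:
    - [[-0.3,-4,0.4],[0,0,-7.7],1]
    - [[-0.3,-4,0.4],[0,0,-7.7],1]
    - [[-0.3,-4,0.4],[0,0,-7.7],1]
    - [[-0.3,-4,0.4],[0,0,-7.7],1]
    - [[-0.3,-4,0.4],[0,0,-7.7],1]
    - [[-0.3,-4,0.4],[0,0,-7.7],1]
    - [[-0.3,-4,0.4],[0,0,-7.7],1]
    - [[-0.3,-4,0],[0,0,-7.7],1]
    - [[-0.3,-4,0],[0,0,-7.7],1]
    - [[-0.3,-4,0],[0,0,-7.7],1]

```text
t: 4.55
eef_pos: [453.2, -46.4, 299.0]
tcp_rot: [3.141, 0.0, 1.413]
ft_force: [0.0, 0.1, 0.5]
opening: 1.0
grip_force: 0.0
```

>>> move_arm:
  commands:
    - [[-0.1,-4,0],[0,0,-7.7],1]
    - [[-0.1,-4,0],[0,0,-7.7],1]
    - [[-0.1,-4,0],[0,0,-7.7],1]
    - [[-0.1,-4,0],[0,0,-7.7],1]
    - [[0,0,0],[0,0,0],1]
    - [[0,0,0],[3.1,-2.6,0],1]
    - [[0,0,0],[3.1,-2.6,0],1]
    - [[0,0,0],[3.1,-2.6,0],1]
    - [[0,0,0],[3.1,-2.6,0],1]
    - [[0,0,0],[0,0,0],1]

```text
t: 5.55
eef_pos: [449.3, -204.7, 298.6]
tcp_rot: [3.14, -0.283, 0.88]
ft_force: [-0.3, -0.4, -0.6]
opening: 0.999
grip_force: 0.0
```

```bash
python3 - <<'E'
from h import *
s=state();print(s["t"],s["eef_pos"],s["tcp_rot"],s["joints"])
E
```

```text
5.55 [ 449.30882209 -204.6698631   298.57813084] [ 3.13958469 -0.28338896  0.87993941] [-0.71895634  0.20511104  1.79875207  0.30959758  1.16188768 -0.15519096]
```

>>> move_arm:
  commands:
    - [[0.1,-0.6,0],[5.3,-4.5,0],1]
    - [[0.1,-0.6,0],[5.3,-4.5,0],1]
    - [[0.1,-0.6,0],[5.3,-4.5,0],1]
    - [[0.1,-0.6,0],[5.3,-4.5,0],1]
    - [[0.1,-0.6,0],[5.3,-4.5,0],1]
    - [[0.1,-0.6,0],[5.3,-4.5,0],1]
    - [[0.1,-0.6,0],[5.3,-4.5,0],1]
    - [[0,0,0],[0,0,0],1]
    - [[0,0,0],[0,0,0],1]

```text
t: 6.45
eef_pos: [457.2, -246.1, 298.2]
tcp_rot: [3.122, -1.128, 0.893]
ft_force: [0.3, 0.7, 0.5]
opening: 1.0
grip_force: 0.0
```

```bash
python3 - <<'E'
from h import *
from scipy.spatial.transform import Rotation as R
s=state();print(s["t"],s["eef_pos"],s["tcp_rot"],s["joints"]);print(R.from_euler("xyz",s["tcp_rot"]).as_matrix().round(3))
E
```

```text
6.45 [ 457.2458249  -246.08097665  298.20584775] [ 3.12184318 -1.12784761  0.8925043 ] [-1.09288884  0.44357288  1.87838946  0.98885982  1.53106585 -0.8381421 ]
[[ 0.269  0.767  0.582]
 [ 0.334 -0.641  0.691]
 [ 0.903  0.008 -0.429]]
```

>>> move_arm:
  commands:
    - [[0.28,0.3,-4],[0,0,0],1]
    - [[0.28,0.3,-4],[0,0,0],1]
    - [[0.28,0.3,-4],[0,0,0],1]
    - [[0.28,0.3,-4],[0,0,0],1]
    - [[0.28,0.3,-4],[0,0,0],1]
    - [[0,0,0],[0,0,0],1]
    - [[0,0,0],[0,0,0],1]

```text
t: 7.15
eef_pos: [471.7, -231.1, 99.9]
tcp_rot: [3.118, -1.13, 0.897]
ft_force: [0.3, -0.1, 1.7]
opening: 0.999
grip_force: 0.0
```

```bash
python3 - <<'E'
from h import *
import cv2
s=state();print(s["t"],s["eef_pos"],s["tcp_rot"],s["joints"])
a=read_camera("wrist").copy()
for p in ([517,-179,103],[517,-179,3]):
    u=px("wrist",p);print(u);cv2.drawMarker(a,tuple(int(round(x)) for x in u),(0,0,255),0,12)
b=read_camera("scene")
cv2.imwrite("pics/ws3.png",np.vstack([cv2.resize(a,(400,300)),b[180:430,100:500]]))
E
```

```text
7.15 [ 471.74920926 -231.13067832   99.91118009] [ 3.11772826 -1.13048622  0.89722972] [-1.05526124  0.77776292  1.99624871  1.08593184  1.28227397 -1.22293099]
[320.8 210.4]
[319.1 310. ]
```

View pics/ws3.png

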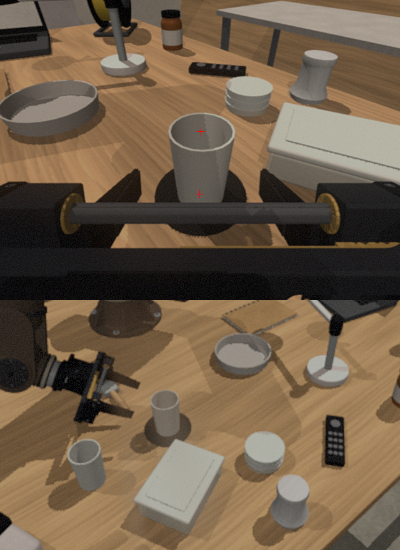

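The cup (rim at about (202,130) in the crop) is centred between the fingers, and the spare, box and hammer are clear. I'll advance along the tool axis and grip.

>>> move_arm:
  commands:
    - [[1.3,1.55,-0.96],[0,0,0],1]
    - [[1.3,1.55,-0.96],[0,0,0],1]
    - [[1.3,1.55,-0.96],[0,0,0],1]
    - [[1.3,1.55,-0.96],[0,0,0],1]
    - [[0,0,0],[0,0,0],1]
    - [[0,0,0],[0,0,0],1]

```text
t: 7.85
eef_pos: [523.6, -170.0, 61.9]
tcp_rot: [3.112, -1.131, 0.901]
ft_force: [-0.6, 0.2, 0.3]
opening: 1.002
grip_force: 0.0
```

>>> move_arm:
  commands:
    - [[0,0,0],[0,0,0],0.5]
    - [[0,0,0],[0,0,0],0.5]
    - [[0,0,0],[0,0,0],0.5]
    - [[0,0,0],[0,0,0],0.5]
    - [[0,0,0],[0,0,0],0.5]
    - [[0,0,0],[0,0,0],0.5]

```text
t: 8.45
eef_pos: [523.5, -169.9, 60.5]
tcp_rot: [3.118, -1.132, 0.894]
ft_force: [0.0, -1.5, 2.8]
opening: 0.697
grip_force: 29.9
```

>>> move_arm:
  commands:
    - [[0,0,1],[0,0,0],0.5]
    - [[0,0,2],[0,0,0],0.5]
    - [[0,0,3],[0,0,0],0.5]
    - [[0,0,4],[0,0,0],0.5]
    - [[0,0,3],[0,0,0],0.5]
    - [[0,0,0],[0,0,0],0.5]

```text
t: 9.05
eef_pos: [523.6, -169.7, 193.8]
tcp_rot: [3.106, -1.131, 0.906]
ft_force: [0.1, 1.3, -1.4]
opening: 0.692
grip_force: 30.0
```

>>> move_arm:
  commands:
    - [[-0.8,1.7,0],[0,0,3.5],0.5]
    - [[-1.47,3.47,0],[0,0,7],0.5]
    - [[-1.47,3.47,0],[0,0,7],0.5]
    - [[-1.47,3.47,0],[0,0,7],0.5]
    - [[-1.47,3.47,0],[0,0,7],0.5]
    - [[-1.47,3.47,0],[0,0,7],0.5]
    - [[-1.47,3.47,0],[0,0,7],0.5]

```text
t: 9.75
eef_pos: [426.3, 56.6, 189.8]
tcp_rot: [3.12, -1.132, 1.691]
ft_force: [1.1, 0.4, -1.3]
opening: 0.697
grip_force: 30.0
```

```bash
python3 - <<'E'
from h import *
s=state();print(s["t"],s["eef_pos"],s["tcp_rot"],s["joints"])
E
```

```text
9.75 [426.26371282  56.6006695  189.78108881] [ 3.12020423 -1.13180621  1.69129093] [-0.53182697  0.5837455   2.05580487  0.82883994  1.45421709 -1.17817879]
```

>>> move_arm:
  commands:
    - [[-1.25,3,0],[0,0,6],0.5]
    - [[-1.25,3,0],[0,0,6],0.5]
    - [[-1.25,3,0],[0,0,6],0.5]
    - [[-1.25,3,0],[0,0,6],0.5]
    - [[0,0,-2.5],[0,0,0],0.5]
    - [[0,0,-2.5],[0,0,0],0.5]
    - [[0,0,-1.5],[0,0,0],0.5]
    - [[0,0,0],[0,0,0],0.5]
    - [[0,0,0],[0,0,0],0.5]

```text
t: 10.65
eef_pos: [377.2, 175.4, 125.5]
tcp_rot: [3.12, -1.133, 2.105]
ft_force: [-0.6, -0.2, -0.8]
opening: 0.695
grip_force: 30.0
```

```bash
python3 - <<'E'
from h import *
from scipy.spatial.transform import Rotation as R
import cv2
s=state();print(s["t"],s["eef_pos"],s["joints"]);m=R.from_euler("xyz",s["tcp_rot"]).as_matrix();print(m.round(3))
print("G",s["eef_pos"]-14*m[:,2])
cv2.imwrite("pics/sc4.png",np.hstack([read_camera("scene")[100:400,200:600],read_camera("top")[120:420,80:480]]))
E
```

```text
10.65 [377.19853561 175.40149791 125.48890737] [-0.211432    0.71620975  2.05286006  0.76220906  1.39254101 -1.29970789]
[[-0.216  0.87  -0.443]
 [ 0.365  0.492  0.79 ]
 [ 0.906  0.009 -0.424]]
G [383.39418851 164.34086099 131.4282841 ]
```

View pics/sc4.png

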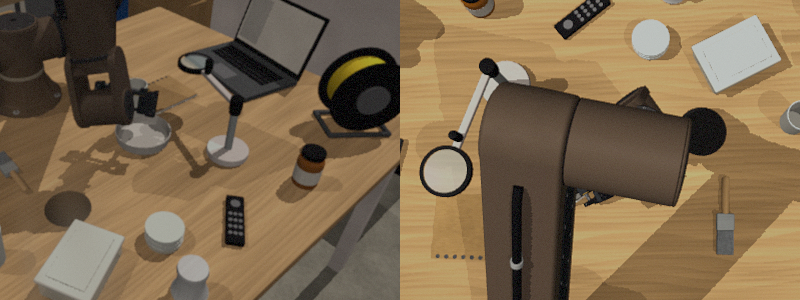

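The cup is held over the dish at its robot-side, the magnifier is still clear, and everything else is in place. Next I'll roll the tool to pour.

>>> move_arm:
  commands:
    - [[0,0,0],[-3.54,6.32,-3.39],0.5]
    - [[0,0,0],[-3.54,6.32,-3.39],0.5]
    - [[0,0,0],[-3.54,6.32,-3.39],0.5]
    - [[0,0,0],[-3.54,6.32,-3.39],0.5]
    - [[0,0,0],[-3.54,6.32,-3.39],0.5]
    - [[0,0,0],[-3.54,6.32,-3.39],0.5]
    - [[0,0,0],[-3.54,6.32,-3.39],0.5]
    - [[0,0,0],[-3.54,6.32,-3.39],0.5]
    - [[0,0,0],[-3.54,6.32,-3.39],0.5]
    - [[0,0,0],[-3.54,6.32,-3.39],0.5]

```text
t: 11.75
eef_pos: [377.5, 175.4, 126.0]
tcp_rot: [-2.016, -0.164, 0.589]
ft_force: [0.6, -0.1, -0.1]
opening: 0.694
grip_force: 30.0
```

>>> move_arm:
  commands:
    - [[0,0,-0.4],[-2.22,3.95,-2.12],0.5]
    - [[0,0,-0.4],[-2.22,3.95,-2.12],0.5]
    - [[0,0,0],[-2.22,3.95,-2.12],0.5]
    - [[0,0,0],[-2.22,3.95,-2.12],0.5]
    - [[0,0,0],[-2.22,3.95,-2.12],0.5]
    - [[0,0,0],[-2.22,3.95,-2.12],0.5]
    - [[0,0,0],[-2.22,3.95,-2.12],0.5]
    - [[0,0,0],[-2.22,3.95,-2.12],0.5]
    - [[0,0,0],[-2.22,3.95,-2.12],0.5]
    - [[0,0,0],[-2.22,3.95,-2.12],0.5]

```text
t: 12.75
eef_pos: [377.5, 175.4, 118.0]
tcp_rot: [-2.117, 0.614, 0.174]
ft_force: [-0.1, -0.3, 0.1]
opening: 0.699
grip_force: 30.0
```

>>> move_arm:
  commands:
    - [[0,0,0],[-2.22,3.95,-2.12],0.5]
    - [[0,0,0],[-2.22,3.95,-2.12],0.5]
    - [[0,0,0],[-2.22,3.95,-2.12],0.5]
    - [[0,0,0],[0,0,0],0.5]
    - [[0,0,0],[0,0,0],0.5]
    - [[0,0,0],[0,0,0],0.5]
    - [[0,0,0],[0,0,0],0.5]
    - [[0,0,0],[0,0,0],0.5]
    - [[0,0,0],[0,0,0],0.5]
    - [[0,0,0],[0,0,0],0.5]

```text
t: 13.75
eef_pos: [377.2, 175.6, 117.2]
tcp_rot: [-2.248, 0.828, -0.022]
ft_force: [0.3, -0.2, -0.7]
opening: 0.692
grip_force: 30.0
```

```bash
python3 - <<'E'
from h import *
from scipy.spatial.transform import Rotation as R
import cv2
s=state();print(s["t"],s["eef_pos"],s["joints"]);m=R.from_euler("xyz",s["tcp_rot"]).as_matrix();print(m.round(3))
b=read_camera("scene")
a=read_camera("wrist")
cv2.imwrite("pics/sc5.png",np.hstack([cv2.resize(b[180:290,270:420],(400,293)),cv2.resize(a,(400,293))]))
E
```

```text
13.75 [377.16483631 175.58321737 117.24240878] [-0.21067297  0.73292624  2.05378286  0.76394053  1.38046419  1.21819512]
[[ 0.676 -0.588 -0.444]
 [-0.015 -0.613  0.79 ]
 [-0.737 -0.527 -0.424]]
```

View pics/sc5.png

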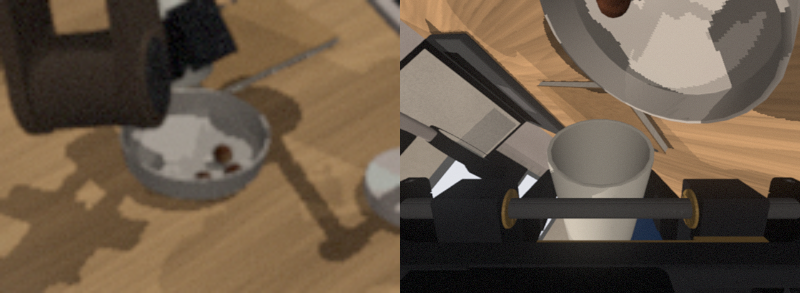

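Three nuts lie in the dish, at (222,153), (203,175) and (232,168) in the crop, and the cup looks empty. Lifting and rolling back.

>>> move_arm:
  commands:
    - [[0,0,2],[3.77,-6.72,3.6],0.5]
    - [[0,0,2],[3.77,-6.72,3.6],0.5]
    - [[0,0,2],[3.77,-6.72,3.6],0.5]
    - [[0,0,1.5],[3.77,-6.72,3.6],0.5]
    - [[0,0,0],[3.77,-6.72,3.6],0.5]
    - [[0,0,0],[3.77,-6.72,3.6],0.5]
    - [[0,0,0],[3.77,-6.72,3.6],0.5]
    - [[0,0,0],[3.77,-6.72,3.6],0.5]
    - [[0,0,0],[3.77,-6.72,3.6],0.5]
    - [[0,0,0],[3.77,-6.72,3.6],0.5]

```text
t: 14.85
eef_pos: [377.1, 175.6, 192.3]
tcp_rot: [-2.071, -0.486, 0.76]
ft_force: [-1.0, -0.1, -1.3]
opening: 0.694
grip_force: 30.0
```

>>> move_arm:
  commands:
    - [[0,0,0],[3.77,-6.72,3.6],0.5]
    - [[0,0,0],[3.77,-6.72,3.6],0.5]
    - [[0,0,0],[3.77,-6.72,3.6],0.5]
    - [[0,0,0],[3.77,-6.72,3.6],0.5]
    - [[0,0,0],[3.77,-6.72,3.6],0.5]
    - [[0,0,0],[3.77,-6.72,3.6],0.5]
    - [[0,0,0],[3.77,-6.72,3.6],0.5]
    - [[0,0,0],[0,0,0],0.5]

```text
t: 15.65
eef_pos: [377.1, 175.6, 192.3]
tcp_rot: [3.129, -1.134, 2.095]
ft_force: [0.6, 0.5, -0.8]
opening: 0.695
grip_force: 30.0
```

>>> move_arm:
  commands:
    - [[0.8,-2,0],[0,0,-4],0.5]
    - [[1.47,-3.4,0],[0,0,-7],0.5]
    - [[1.47,-3.4,0],[0,0,-7],0.5]
    - [[1.47,-3.4,0],[0,0,-7],0.5]
    - [[1.47,-3.4,0],[0,0,-7],0.5]
    - [[1.47,-3.4,0],[0,0,-7],0.5]
    - [[1.47,-3.4,0],[0,0,-7],0.5]
    - [[1.47,-3.4,0],[0,0,-7],0.5]
    - [[1.47,-3.4,0],[0,0,-7],0.5]
    - [[1.47,-3.4,0],[0,0,-7],0.5]

```text
t: 16.65
eef_pos: [517.8, -152.3, 192.2]
tcp_rot: [-3.138, -1.134, 0.902]
ft_force: [-0.1, -0.2, -0.9]
opening: 0.7
grip_force: 30.0
```

>>> move_arm:
  commands:
    - [[0.6,-2,0],[0,0,-2.5],0.5]
    - [[0,0,0],[0,0,0],0.5]
    - [[0,0,0],[0,0,0],0.5]
    - [[0,0,0],[0,0,0],0.5]

```text
t: 17.05
eef_pos: [523.3, -169.2, 192.2]
tcp_rot: [3.137, -1.134, 0.876]
ft_force: [0.1, 0.4, 0.0]
opening: 0.695
grip_force: 30.0
```

```bash
python3 - <<'E'
from h import *
from scipy.spatial.transform import Rotation as R
s=state();print(s["t"],s["eef_pos"],s["tcp_rot"],s["joints"]);
Rg=R.from_euler("xyz",[3.118,-1.132,.894]);d=Rg*R.from_euler("xyz",s["tcp_rot"]).inv()
print("rot",np.degrees(d.as_rotvec()).round(2),"d cm",(np.array([524.5,-170,61])-s["eef_pos"])/10)
E
```

```text
17.05 [ 523.25827042 -169.15555736  192.21188701] [ 3.13686493 -1.13394141  0.87629942] [-0.90508678  0.59902231  1.99924528  1.16901623  1.30089986 -1.02013456]
rot [-0.38 -0.28  0.04] d cm [  0.12417296  -0.08444426 -13.1211887 ]
```

>>> move_arm:
  commands:
    - [[0,0,-4],[-0.38,-0.28,0],0.5]
    - [[0.1,0,-4],[0,0,0],0.5]
    - [[0,0,-3],[0,0,0],0.5]
    - [[0,0,-1.3],[0,0,0],0.5]
    - [[0,0,-0.5],[0,0,0],0.5]
    - [[0,0,0],[0,0,0],0.5]
    - [[0,0,0],[0,0,0],0.5]

```text
t: 17.75
eef_pos: [524.7, -170.4, 65.4]
tcp_rot: [3.112, -1.132, 0.897]
ft_force: [0.6, 0.1, -0.9]
opening: 0.694
grip_force: 30.0
```

>>> move_arm:
  commands:
    - [[0,0,-0.2],[0,0,0],0.5]
    - [[0,0,0],[0,0,0],0.5]
    - [[0,0,0],[0,0,0],0.5]

```text
t: 18.05
eef_pos: [524.5, -170.5, 62.7]
tcp_rot: [3.113, -1.132, 0.895]
ft_force: [-0.0, 0.8, -1.1]
opening: 0.694
grip_force: 30.0
```

>>> move_arm:
  commands:
    - [[0,0,-0.15],[0,0,0],0.5]
    - [[0,0,0],[0,0,0],0.5]
    - [[0,0,0],[0,0,0],0.5]

```text
t: 18.35
eef_pos: [524.5, -170.4, 60.7]
tcp_rot: [3.115, -1.132, 0.893]
ft_force: [-0.0, -0.0, -0.9]
opening: 0.699
grip_force: 30.0
```

>>> move_arm:
  commands:
    - [[0,0,-0.1],[0,0,0],0.5]
    - [[0,0,0],[0,0,0],0.5]
    - [[0,0,0],[0,0,0],0.5]

```text
t: 18.65
eef_pos: [524.6, -170.3, 60.4]
tcp_rot: [3.114, -1.133, 0.894]
ft_force: [-1.2, -0.6, 6.7]
opening: 0.699
grip_force: 29.9
```

Contact with the mat (about 7 N up). I'll release slowly and back out along the tool axis.

>>> move_arm:
  commands:
    - [[0,0,0],[0,0,0],0.75]
    - [[0,0,0],[0,0,0],0.82]
    - [[0,0,0],[0,0,0],0.9]
    - [[0,0,0],[0,0,0],1]
    - [[0,0,0],[0,0,0],1]
    - [[-1.3,-1.55,0.96],[0,0,0],1]
    - [[-1.3,-1.55,0.96],[0,0,0],1]
    - [[-1.3,-1.55,0.96],[0,0,0],1]
    - [[-1.3,-1.55,0.96],[0,0,0],1]
    - [[-1.3,-1.55,0.96],[0,0,0],1]

```text
t: 19.65
eef_pos: [458.9, -248.5, 108.1]
tcp_rot: [3.115, -1.132, 0.893]
ft_force: [-0.6, 0.0, 0.8]
opening: 1.0
grip_force: 0.0
```

>>> move_arm:
  commands:
    - [[-0.5,-0.5,4],[0,0,0],1]
    - [[-0.5,-0.5,4],[0,0,0],1]
    - [[-0.5,-0.5,4],[0,0,0],1]
    - [[0,0,0],[0,0,0],1]
    - [[0,0,0],[0,0,0],1]
    - [[0,0,0],[0,0,0],1]

```text
t: 20.25
eef_pos: [444.4, -262.6, 226.9]
tcp_rot: [3.118, -1.132, 0.891]
ft_force: [-0.1, 0.7, -0.4]
opening: 1.002
grip_force: 0.0
```

```bash
python3 - <<'E'
from h import *
import cv2
b=read_camera("top");a=read_camera("scene")
cv2.imwrite("pics/end.png",np.hstack([a[120:420,180:580],b[120:420,80:480]]))
E
```

```text
(no output)
```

View pics/end.png

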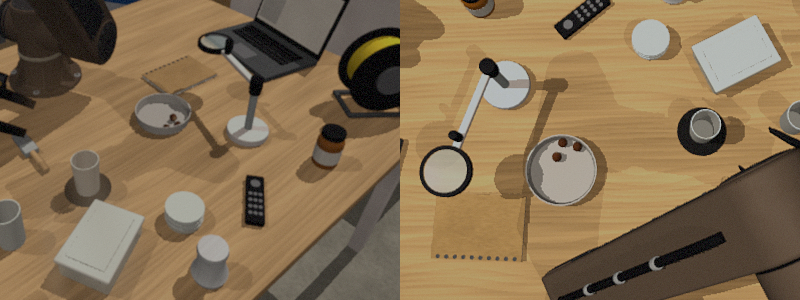

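The final view shows three nuts in the dish, at (563,143), (577,146) and (557,157). The cup is upright on its mat with its rim at (705,126), the same spot as at the start, and the lens is clear at (446,170). Nothing else has shifted.

```bash
python3 -c "
from cell import env
print(env.job_done())"
```

```text
the job is handed in; nothing more can be done
None
```

I handed the job in at about 20 s of the 72 s limit. The last pictures show the magnifier swung clear, all three hazelnuts in the dish, the empty cup upright on its mat and nothing else visibly shifted, but the hand-in returned no verdict.

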